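# Fetch the brass tuners from under the tills

### The job

Lift both tills out of the open cherry box and stand them on the green baize mat, then take the brass tuner strip with the white buttons from the floor of the box and lay it along the middle of the cork pad. Then put each till back at the end of the box it came from, where it sat before, resting level on its corner blocks. Keep the tills level and let nothing drop; leave the nickel strip with the black buttons where it lies.

Things in the scene. Friction and masses are not known exactly. Their poses are not given: they have to be found in the camera images.
- tuner_box: Open cherry box, fixed; outside 172 mm (x) by 256 (y), 58 high; inside 156 x 240, floor 6 mm above the bench. Origin: centre of underside, +x to the hinges. Tills rest on beech blocks in its four corners, each 16 mm (x) by 70 (y), tops 36 mm above the bench. The deep lid is thrown back beyond the +x wall onto the bench, nowhere above 60 mm; leave it.
- saddle_till_grip (a point): Beech lift-out till of white bone saddles (fixed in), beech grip bar. Point: bar centre, 43 mm above the underside. Till 144 mm (x) by 70 (y), rim 22 high, 0.15 to 0.25 kg. Bar along x: 70 long, 10 thick (y), 14 tall; pinch it across y from above. Starts across one end of the box on its blocks, x along the box's x, point 79 mm above the bench, play 5 mm to the walls; covers the strips' ends.
- peg_till_grip (a point): Beech lift-out till of black ebony pegs (fixed in), dark rosewood grip bar; sizes, axes and point as for the saddle till. Starts across the other end of the box.
- brass_strip_mid (a point): Brass strip of 5 tuners, white buttons, on the box floor along its length. 126 mm (x) by 30 (y: gear cover -15 to 0, buttons 0 to +15), 0.13 kg. Point: middle of length and width, 7 mm above the underside. Cover 14 high, buttons 11; 5 posts at y = -7.5 stand to 27 mm. Grasp at mid-length across y, on cover side and button; about 30 mm free each side.
- nickel_strip_mid (a point): Nickel-grey strip of five tuners with black buttons, same shape, size and point as the brass strip, lying parallel to it about 64 mm away on the box floor. To be left alone.
- baize_mat: Green baize mat fixed on the bench, 190 mm (x) by 240 mm (y), 3 mm thick. Origin: centre of its underside, z up.
- cork_pad: Cork pad on a dark board fixed on the bench, 180 mm (its x, the long side) by 90 mm (y), top 7 mm above the bench. Origin: centre of its underside, z up.
Not all that is in view belongs to the job. What is shaped like the part that bears brass_strip_mid but pink or red is not meant.

How it is judged (in metres and radians):
On the way, in this order (a step that is already met when the one before it is completed fails the run):
1. both tills stand on the baize mat, let go, the brass strip still in its place in the box (x of saddle_till_grip in the frame of baize_mat between -0.085 and 0.085 m and y of saddle_till_grip in the frame of baize_mat between -0.11 and 0.11 m and z of saddle_till_grip in the frame of baize_mat between 0.04 and 0.052 m and angle between each of saddle_till_grip, peg_till_grip's own z axis and vertical below 0.1 rad and contact force between each of saddle_till, peg_till and the fingers below 0.1 N and linear speed of each of saddle_till, peg_till below 0.03 m/s and x of peg_till_grip in the frame of baize_mat between -0.085 and 0.085 m and y of peg_till_grip in the frame of baize_mat between -0.11 and 0.11 m and z of peg_till_grip in the frame of baize_mat between 0.04 and 0.052 m and distance of brass_strip_mid from where it was at the start of the episode below 0.02 m), for 0.2 s.
2. the brass strip lies along the middle of the cork pad, let go, with both tills still on the mat (horizontal distance between brass_strip_mid and cork_pad below 0.015 m and angle between the x axis of brass_strip_mid and the x axis of cork_pad, either way round below 0.25 rad and z of brass_strip_mid in the frame of cork_pad between 0.01 and 0.018 m and angle between each of brass_strip_mid, saddle_till_grip, peg_till_grip's own z axis and vertical below 0.1 rad and contact force between each of brass_strip, saddle_till, peg_till and the fingers below 0.1 N and linear speed of each of brass_strip, saddle_till, peg_till below 0.03 m/s and x of saddle_till_grip in the frame of baize_mat between -0.085 and 0.085 m and y of saddle_till_grip in the frame of baize_mat between -0.11 and 0.11 m and z of saddle_till_grip in the frame of baize_mat between 0.04 and 0.052 m and x of peg_till_grip in the frame of baize_mat between -0.085 and 0.085 m and y of peg_till_grip in the frame of baize_mat between -0.11 and 0.11 m and z of peg_till_grip in the frame of baize_mat between 0.04 and 0.052 m), for 0.2 s.
At the end, for the whole second after the job is handed in: Tills within 20 mm of their start, level, seated on the corner blocks; brass strip flat on the cork, its middle within 15 mm of the pad's and its length within 0.25 rad of the pad's, either way round; nickel strip within 15 mm of its start; all let go and at rest (horizontal distance between brass_strip_mid and cork_pad below 0.015 m and angle between the x axis of brass_strip_mid and the x axis of cork_pad, either way round below 0.25 rad and z of brass_strip_mid in the frame of cork_pad between 0.01 and 0.018 m and angle between brass_strip_mid's own z axis and vertical below 0.1 rad and contact force between each of brass_strip, saddle_till, peg_till and the fingers below 0.1 N and linear speed of each of brass_strip, saddle_till, peg_till below 0.03 m/s and distance of each of saddle_till_grip, peg_till_grip from where it was at the start of the episode below 0.02 m and z of saddle_till_grip in the frame of tuner_box between 0.074 and 0.084 m and angle between each of saddle_till_grip, peg_till_grip's own z axis and vertical below 0.05 rad and z of peg_till_grip in the frame of tuner_box between 0.074 and 0.084 m and distance of nickel_strip_mid from where it was at the start of the episode below 0.015 m); the robot touches nothing.
It fails at once if a till tipped by more than 25 degrees (0.44 rad) (angle between any of saddle_till_grip, peg_till_grip's own z axis and vertical above 0.44 rad).
It fails at once if a till or the brass strip dropped, that is, falling free from more than about 2 cm ((contact force between saddle_till and anything else below 0.05 N and linear speed of saddle_till above 0.6 m/s) or (contact force between peg_till and anything else below 0.05 N and linear speed of peg_till above 0.6 m/s) or (contact force between brass_strip and anything else below 0.05 N and linear speed of brass_strip above 0.6 m/s)).
It fails at once if the nickel strip moved by more than 15 mm (distance of nickel_strip_mid from where it was at the start of the episode above 0.015 m).
It also fails if it takes over 125 s, if anything falls off the work surface, if the arm or the gripper's body presses on something with over 40 N, if the wrist force passes 120 N, or if a joint passes its speed limit or range.

### The arm

A 7-joint arm with a two-finger parallel gripper is mounted at the origin on the work surface. World frame = base frame: x ahead of the robot, y to its left, z up, the work surface at z = 0. Lengths are in m, angles in degrees, forces in N, time in s.
With the tool pointing down it reaches from about 0.35 to 0.9 m from the base axis. Payload 8.1 kg.
Tool frame: the origin (TCP) lies on the centre line of the jaws, within the pads' length; the fingertips stand 17 mm ahead of it and the grasp point (between the pads) lies 2 mm behind it; z points along the fingers, y is the line along which they close (so a half turn about z gives the same grasp; the last joint's range is limited). The gripper opens to 92 mm and grips with 3 to 60 N. Pads are 19 mm wide; open, the fingers measure 130 mm over their backs; the gripper's body (75 mm by 190 mm) begins 47 mm behind the grasp point.
Start: joints at [-77.613, 24.895, 1.432, 90.138, -0.665, 64.973, -4.303], TCP at [0.196, 0.594, 0.244] pointing down, gripper open.
Joint ranges: [-149.89, 149.89], [-25.12, 119.58], [-72.63, 75.52], [4.76, 147.25], [-75.54, 255.54], [6.69, 114.76], [-157.13, 157.13]. Speed limits (degrees/s): [127.2, 127.2, 172.46, 172.46, 180, 180, 180].

### API

Orientations are given as [roll, pitch, yaw] about the fixed x, y, z axes, in that order (R = Rz(yaw) Ry(pitch) Rx(roll)).
In Python, from bench import manip, eyes, order, models gives the robot as it stands.
- The arm moves only by the tool send_rows, never from a script. Its argument "plan" is one flat list of numbers, 4 for each row, row after row: the shift along the tool's x, y, z in m, then the turn about the tool's z in degrees. A call has 1 to 5 rows; each row shifts and turns the commanded pose from where the row before left it, along the tool's axes as they then stand; what a row does not reach is not made up. A row lasts 1/12 s, in which the tool goes at most 41.7 mm and 7.16 degrees, less where a joint would pass 70% of its speed; a pose out of reach is approached as far as the arm can. A call is refused whole if a number of a shift passes 0.0417 or a number of a turn 7.16, either way. A call with a gripper value outside its range is refused whole. "hand" is the opening, from 0 (shut) to 1 (fully open), set as the call begins (left out, the last holds). The fingers move at their own pace and stop on an object; "force" is the grip in N (left out, the last holds). Time passes only in rows, so rows that do not move let the fingers close. It gives the time, the measured TCP pose, the force, the opening and the grip force at its end, in the units of the state.
- manip.sense(): the state, without advancing time (a new reading comes with each control period).
- eyes.get_image(name): name is "scene" or "top" or "wrist"; returns a dict with "img" (384x512x3 uint8, red, green, blue), "camera_matrix" (3x3 intrinsics, pixels), "xyz" and "orientation" of the camera in the world; the wrist camera has in their place "mount" (4x4, takes a point from camera to tool coordinates, whose origin is the TCP and whose axes are the flange's). Camera axes: x right, y up, looking along -z (the intrinsics and any distortion apply to the point x, -y, -z); pixel columns grow to the right and rows downward; lengths in m; the calibration is good to about 2 mm. A picture is of the moment at which its call begins: read the wrist's pose just before it. There is no depth.
- order.job_done(): hands the job in; it is judged then, once.
Trained networks look in a picture, given as the dict that the camera call returned (one of the last four; its "shot" number tells which), for a name from the list of things; names that differ only in an ending like _2 or _b are one class to them, and where a whole thing is asked for, a point or a joint stands for the part that bears it (a point fixed in the world has none). Each returns a list of dicts, best first, with "score" (0 to 1); they miss things now and then, are a little off and sometimes report something else, mostly with a low value. They report only what shows in the picture. A call takes as long as a camera call. They do not tell look-alikes from the thing itself.
- models.search_frame(picture, target): "at" ([column, row] in pixels, amid what is visible of it).
The state is a dict: "clock": time; "joint_pos": joint angles; "joint_velocities": joint speeds; "tau": joint torques, N m; "position": TCP position; "tool_rot": TCP orientation; "contact_force": force on the tool from outside, world axes, zero at the start; "moment": the same for the moment, N m; "width": opening from 0.0 (shut) to 1.0 (fully open); "gripper_force": force on a finger pad.
Only numpy, scipy, OpenCV 4.12 (cv2) and the standard library are available. Lean on these libraries where they do the work, as an engineer would, in place of code of your own. Each camera call takes 0.05 s, during which the arm holds its last target. There are 200 camera calls.

## Working session

There is one attempt and no reset: what is moved stays moved. The work goes in short steps, Python scripts to look and compute and a tool call to move; the robot and the scene stay as the last step left them, time stands still between calls to the robot, and variables do not carry over. Pictures are saved under pics/ and viewed, at most 16 in all, crops included, and the job is handed in when it is done.

Besides the shell and the picture viewer there is one more tool, called after "Call:" as name(argument=value, ...), one argument or row to a line, values as JSON. send_rows: Moves the arm, as the interface text tells. Its arguments: {"type":"object","properties":{"plan":{"type":"array"},"hand":{"type":"number"},"force":{"type":"number"}},"required":["plan"]}

```bash
mkdir -p pics
cat > h.py <<'E'
import numpy as np, cv2
from scipy.spatial.transform import Rotation as R
from bench import manip, eyes, order, models
def shot(n,save=None):
    s=manip.sense(); p=eyes.get_image(n)
    if n=="wrist":
        T=np.eye(4);T[:3,:3]=R.from_euler('xyz',s['tool_rot'],degrees=True).as_matrix();T[:3,3]=s['position']
        p['T']=T@np.array(p['mount'])
    else:
        o=np.array(p['orientation'],float);T=np.eye(4)
        T[:3,:3]=o if o.shape==(3,3) else R.from_euler('xyz',o,degrees=True).as_matrix()
        T[:3,3]=p['xyz'];p['T']=T
    if save: cv2.imwrite('pics/'+save,p['img'][:,:,::-1])
    return p
def world(p,px,z):
    K=np.array(p['camera_matrix']);d=p.get('distortion')
    u=cv2.undistortPoints(np.array([[px]],float),K,None if d is None else np.array(d,float))[0,0]
    v=p['T'][:3,:3]@np.array([u[0],-u[1],-1]);c=p['T'][:3,3]
    return c+v*(z-c[2])/v[2]
def find(p,zs):
    for n,z in zs.items():
        for r in models.search_frame(p,n)[:3]: print(n,np.round(r['at'],1),round(r['score'],2),np.round(world(p,r['at'],z),4))
ZS=dict(tuner_box=.05,saddle_till_grip=.07,peg_till_grip=.07,brass_strip_mid=.013,nickel_strip_mid=.013,baize_mat=.003,cork_pad=.007)
E
python3 - <<'E'
from h import *
s=manip.sense();print({k:np.round(v,3) for k,v in s.items()})
p=shot('top','top0.png');print([k for k in p],p['orientation'],p['xyz'],p['camera_matrix']);find(p,ZS)
q=shot('scene','sc0.png');find(q,ZS)
cv2.imwrite('pics/both.png',cv2.resize(p['img'],(800,600),interpolation=cv2.INTER_CUBIC)[:,:,::-1])
E
```

```text
{'clock': np.float64(0.0), 'joint_pos': array([-77.613,  24.936,   1.434,  90.191,  -0.665,  64.971,  -4.303]), 'joint_velocities': array([ 0.098, -0.013,  0.063,  0.039,  0.04 ,  0.068,  0.03 ]), 'tau': array([-0.0000e+00, -6.6785e+01,  9.8500e-01, -3.1446e+01, -6.1000e-02,
        4.3000e-02,  0.0000e+00]), 'position': array([0.196, 0.593, 0.243]), 'tool_rot': array([-1.79910e+02,  9.00000e-03,  1.61727e+02]), 'contact_force': array([ 0.273, -0.602,  0.082]), 'moment': array([ 0.003, -0.003, -0.022]), 'gripper_force': np.float64(0.0), 'width': np.float64(1.002)}
['img', 'camera_matrix', 'xyz', 'orientation', 'shot', 'T'] [  6.21594918   0.89137973 -89.84559495] [0.30661182 0.06420438 1.05949031] [[393.80030823   0.         257.29317385]
 [  0.         393.80030823 191.89745584]
 [  0.           0.           1.        ]]
tuner_box [279.1 108. ] 0.97 [0.6392 0.0233 0.05  ]
saddle_till_grip [306.7 155.8] 0.69 [ 0.507  -0.0458  0.07  ]
peg_till_grip [244.8 147.8] 0.63 [0.5279 0.1122 0.07  ]
brass_strip_mid [102.  169.7] 0.88 [0.4806 0.5014 0.013 ]
brass_strip_mid [204.8 247.2] 0.8 [0.2
[... 154 characters left out ...]
0.79 [0.4734 0.3279 0.007 ]
tuner_box [208.5 263. ] 0.63 [0.6861 0.0348 0.05  ]
saddle_till_grip [207.8 205. ] 0.64 [ 0.5253 -0.029   0.07  ]
peg_till_grip [260.8 227.3] 0.86 [0.5598 0.1274 0.07  ]
peg_till_grip [111.2 192.8] 0.25 [ 0.5581 -0.2992  0.07  ]
brass_strip_mid [157.8 148.4] 0.75 [ 0.2773 -0.311   0.013 ]
brass_strip_mid [311.2 177.9] 0.7 [0.2747 0.2075 0.013 ]
brass_strip_mid [235.5 214.9] 0.67 [0.4885 0.0342 0.013 ]
nickel_strip_mid [225.3 231.9] 0.56 [0.5549 0.0279 0.013 ]
baize_mat [112.8 195. ] 0.69 [ 0.5087 -0.3429  0.003 ]
baize_mat [261.6 224.5] 0.19 [0.4932 0.1114 0.003 ]
cork_pad [345.8 243.8] 0.79 [0.4975 0.3423 0.007 ]
cork_pad [260.1 225.2] 0.42 [0.5002 0.1091 0.007 ]
```

View pics/both.png

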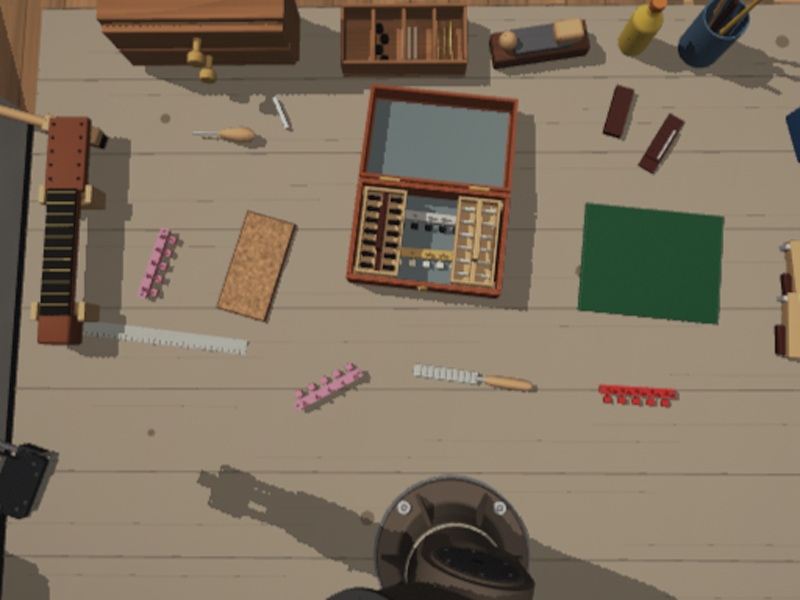

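View pics/sc0.png

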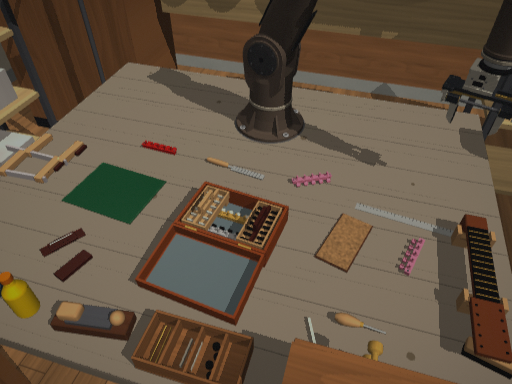

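The top view shows the box at (430,240) of the enlarged frame, with the peg till at left (380,230), the saddle till at right (478,240), and the strips between them. The brass strip is at about (428,258) and the nickel at (435,222). Mat is at (650,263), cork at (257,265). Candidates for the brass strip: pink (158,263), pink (330,388), red (638,396), and the one in the box with white buttons (428,258). Only the last is brass and lies in the box. I'll confirm it with the crop from the wrist view.

Run:
```python
from h import *
p=shot('top');im=p['img'];hsv=cv2.cvtColor(im,cv2.COLOR_RGB2HSV)
def rect(m,z,name):
    m=cv2.morphologyEx(m,cv2.MORPH_OPEN,np.ones((3,3)));m=cv2.morphologyEx(m,cv2.MORPH_CLOSE,np.ones((5,5)))
    c=max(cv2.findContours(m,0,1)[0],key=cv2.contourArea)
    w=np.array([world(p,[float(a) for a in q[0]],z)[:2] for q in c]).astype(np.float32)*1000
    print(name,cv2.minAreaRect(w))
rect(cv2.inRange(hsv,(55,80,20),(90,255,200)),.003,'mat')
m=cv2.inRange(hsv,(8,70,100),(22,255,255));m[:,:130]=0;m[:,200:]=0;m[:125]=0;m[220:]=0
rect(m,.007,'pad')
for a in [(360,181),(510,190),(500,297),(347,280)]: print(world(p,[a[0]*.64,a[1]*.64],.058))
```

```text
mat ((487.1329040527344, -347.7502746582031), (237.36822509765625, 186.63136291503906), 84.12455749511719)
pad ((482.67498779296875, 337.63507080078125), (87.77366638183594, 180.9017333984375), 73.84352111816406)
[0.61575808 0.15098956 0.058     ]
[ 0.59983172 -0.09925726  0.058     ]
[ 0.42048974 -0.08004305  0.058     ]
[0.44841042 0.17071709 0.058     ]
```

Call:
send_rows(
  plan=[-0.024,-0.021,-0.005,0,-0.024,-0.021,-0.005,0,-0.024,-0.021,-0.005,0,-0.024,-0.021,-0.005,0,-0.024,-0.021,-0.005,0],
)

```text
clock: 1.27
position: [0.2776, 0.4548, 0.269]
tool_rot: [180.0, 0.0, 161.7]
contact_force: [0.9, -1.0, 0.3]
width: 1.002
gripper_force: 0.0
```

Call:
send_rows(
  plan=[-0.024,-0.021,-0.005,0,-0.024,-0.021,-0.005,0,-0.024,-0.021,-0.005,0,-0.024,-0.021,-0.005,0,-0.024,-0.021,-0.005,0],
)

```text
clock: 1.68
position: [0.3586, 0.3174, 0.2942]
tool_rot: [180.0, 0.0, 161.7]
contact_force: [1.2, -0.3, -0.1]
width: 0.997
gripper_force: 0.0
```

Call:
send_rows(
  plan=[-0.024,-0.021,-0.005,0,-0.024,-0.021,-0.005,0,-0.024,-0.021,-0.005,0,-0.024,-0.021,-0.005,0,-0.024,-0.021,-0.005,0],
)

```text
clock: 2.1
position: [0.4396, 0.18, 0.3193]
tool_rot: [180.0, 0.0, 161.7]
contact_force: [0.6, -0.2, 0.6]
width: 0.999
gripper_force: 0.0
```

Call:
send_rows(
  plan=[-0.024,-0.021,0,0,-0.024,-0.021,0,0,-0.024,-0.021,0,-6,-0.024,-0.021,0,-6,0,0,0,0],
)

```text
clock: 2.52
position: [0.5093, 0.0672, 0.3191]
tool_rot: [-179.9, 0.1, 173.8]
contact_force: [-0.6, 0.0, 0.4]
width: 0.995
gripper_force: 0.0
```

Run:
```python
from h import *
s=manip.sense();print(s['clock'],s['position'],s['tool_rot'],s['joint_pos'])
p=shot('wrist');find(p,ZS);print(p['T'].round(3),p['camera_matrix'])
cv2.imwrite('pics/w1.png',cv2.resize(p['img'],(800,600),interpolation=cv2.INTER_CUBIC)[:,:,::-1])
```

```text
2.5167 [0.50929592 0.0671899  0.31912322] [-1.79865585e+02  1.49496865e-01  1.73848283e+02] [-30.86047399  10.89001296  20.88938805 100.13934414  -3.93843085
  69.60973115  74.89966802]
tuner_box [242.9 223.8] 0.6 [0.6093 0.035  0.05  ]
saddle_till_grip [186.  172.7] 0.66 [ 0.5069 -0.0383  0.07  ]
peg_till_grip [284.5 169.5] 0.59 [0.5179 0.1103 0.07  ]
peg_till_grip [ 41.7 170.1] 0.3 [ 0.4796 -0.2548  0.07  ]
brass_strip_mid [12.1 23.3] 0.94 [ 0.2694 -0.2672  0.013 ]
brass_strip_mid [238.1 188.7] 0.67 [0.5578 0.0311 0.013 ]
brass_strip_mid [237.2 154.2] 0.6 [0.4968 0.0374 0.013 ]
nickel_strip_mid [239.7 189.1] 0.76 [0.5588 0.0338 0.013 ]
baize_mat [ 41.4 168.6] 0.59 [ 0.4867 -0.3113  0.003 ]
cork_pad [417.4 120.6] 0.8 [0.4744 0.3396 0.007 ]
[[ 0.108 -0.944 -0.312  0.422]
 [ 0.994  0.101  0.037  0.077]
 [-0.003 -0.314  0.95   0.46 ]
 [ 0.     0.     0.     1.   ]] [[264.64924744   0.         254.63446637]
 [  0.         264.64924744 193.12687802]
 [  0.           0.           1.        ]]
```

View pics/w1.png

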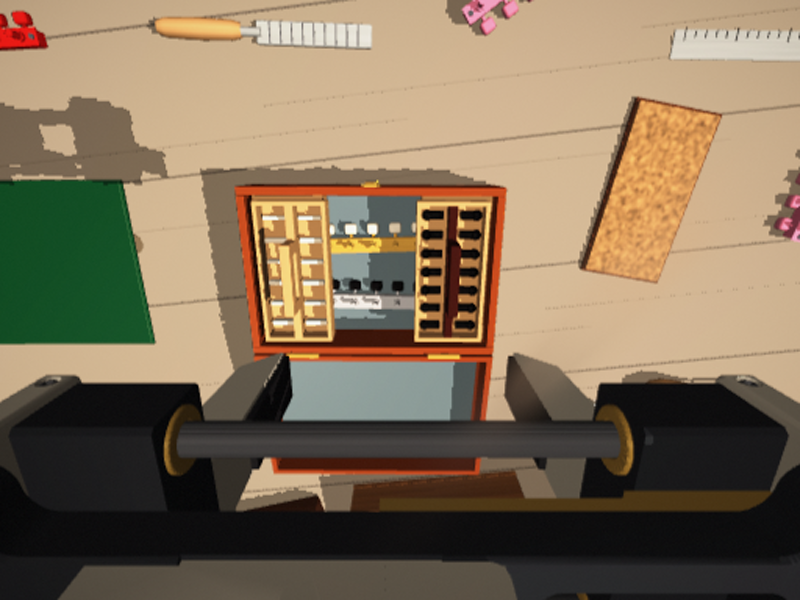

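Run:
```python
from h import *
p=shot('wrist');np.save('Tw.npy',p['T'])
c=p['img'][110:235,140:340];cv2.imwrite('pics/w2.png',cv2.resize(c,(800,500),interpolation=cv2.INTER_CUBIC)[:,:,::-1])
```

```text
(no output)
```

View pics/w2.png

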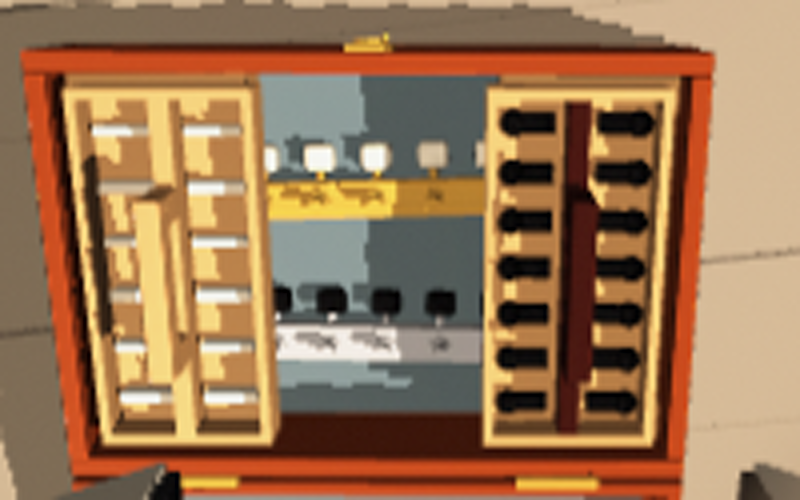

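Crop confirms: brass cover with white buttons at crop (375,178), nickel with black buttons at (375,325). The saddle bar is centred at about (153,291) and the peg bar at (582,292).

```bash
cat >> h.py <<'E'
def go(xy,tcp=None):
    s=manip.sense();P=s['position'];Rm=R.from_euler('xyz',s['tool_rot'],degrees=True).as_matrix()
    return np.round(Rm.T@(np.array(xy)-P),4)
E
python3 - <<'E'
from h import *
p=shot('wrist')
def cw(a,z): return world(p,[140+a[0]/4,110+a[1]/4],z)
for n,b,cs in [('saddle',(153,291),[(62,88),(258,85),(277,444),(103,446)]),('peg',(582,292),[(487,88),(680,85),(655,445),(484,445)])]:
    w=np.array([cw(c,.058)[:2] for c in cs],np.float32)
    print(n,'bar',cw(b,.086),'rim',w.mean(0),cv2.minAreaRect(w*1000))
w=np.array([cw(c,.058)[:2] for c in [(22,52),(713,55),(682,462),(74,464)]],np.float32);print('box',cv2.minAreaRect(w*1000))
print('brass',cw((375,178),.018),'left',cw((268,178),.018),cw((485,177),.018))
E
```

```text
saddle bar [ 0.51336083 -0.03963986  0.086     ] rim [ 0.51511407 -0.03873116] ((515.0931396484375, -38.53555679321289), (72.874267578125, 146.07229614257812), 83.7965087890625)
peg bar [0.53079518 0.11681746 0.086     ] rim [0.53214055 0.1174873 ] ((531.89697265625, 117.72309875488281), (71.58483123779297, 145.63169860839844), 83.7563247680664)
box ((521.4293212890625, 38.76329040527344), (254.0690460205078, 166.13978576660156), 83.88380432128906)
brass [0.4920314  0.04020205 0.018     ] left [ 0.48716814 -0.00439065  0.018     ] [0.49661161 0.08608083 0.018     ]
```

Call:
send_rows(
  plan=[-0.0032,-0.021,0.028,0,-0.0032,-0.021,0.028,0,-0.0032,-0.021,0.028,0,-0.0032,-0.021,0.028,0,-0.0032,-0.021,0.028,0],
  hand=0.4,
  force=25,
)

```text
clock: 3.43
position: [0.511, -0.0331, 0.1778]
tool_rot: [180.0, 0.0, 173.8]
contact_force: [0.8, -0.4, -0.8]
width: 0.687
gripper_force: 0.0
```

Call:
send_rows(
  plan=[0,0,0.02,0,0,0,0,0,0,0,0,0],
)

```text
clock: 3.68
position: [0.5106, -0.0322, 0.1584]
tool_rot: [-180.0, -0.1, 173.7]
contact_force: [0.1, 0.9, 0.8]
width: 0.471
gripper_force: 0.0
```

Run:
```python
from h import *
print(go((.514,-.0392,.0795)))
p=shot('wrist');find(p,dict(saddle_till_grip=.08))
cv2.imwrite('pics/w3.png',p['img'][:,:,::-1])
```

```text
[-0.0043 -0.0066  0.0789]
saddle_till_grip [246.9 194. ] 0.8 [ 0.4954 -0.0378  0.08  ]
```

View pics/w3.png

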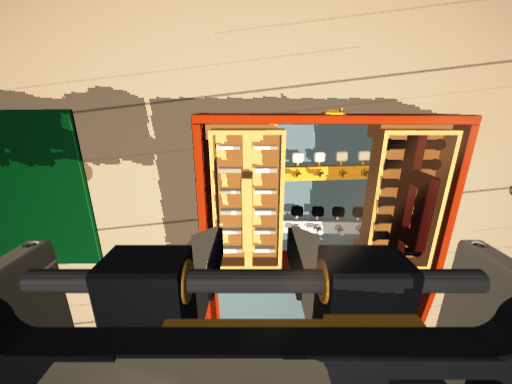

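The saddle bar (column 247) sits a little left of the jaw centre (about 255), which agrees with the remaining −6.6 mm in tool y.

Call:
send_rows(
  plan=[-0.0021,-0.0033,0,0,-0.0021,-0.0033,0.019,0,0,0,0.02,0,0,0,0.02,0,0,0,0.02,0],
)

```text
clock: 4.2
position: [0.5159, -0.0391, 0.0804]
tool_rot: [180.0, 0.2, 173.8]
contact_force: [-0.1, 0.4, 0.6]
width: 0.398
gripper_force: 0.0
```

Call:
send_rows(
  plan=[0,0,0,0,0,0,0,0,0,0,0,0,0,0,0,0,0,0,0,0],
  hand=0,
)

```text
clock: 4.62
position: [0.5155, -0.0396, 0.0811]
tool_rot: [180.0, 0.1, 173.7]
contact_force: [0.5, -1.1, 2.5]
width: 0.109
gripper_force: 25.0
```

Call:
send_rows(
  plan=[0,0,0,0,0,0,0,0],
)

```text
clock: 4.78
position: [0.5155, -0.0396, 0.081]
tool_rot: [180.0, 0.1, 173.7]
contact_force: [-0.8, 0.9, 7.4]
width: 0.105
gripper_force: 25.0
```

Call:
send_rows(
  plan=[0,0,-0.01,0,0,0,-0.016,0,0,0,-0.018,0,0,0,-0.018,0,0,0,-0.018,0],
  force=35,
)

```text
clock: 5.2
position: [0.5141, -0.0397, 0.1612]
tool_rot: [-180.0, -0.0, 173.7]
contact_force: [0.3, -0.2, -1.9]
width: 0.109
gripper_force: 35.0
```

Run:
```python
from h import *
s=manip.sense();print(s['position'],s['width'],s['contact_force'],s['moment']);print(go((.481,-.403,.160)))
```

```text
[ 0.51411064 -0.0396934   0.16121088] 0.10876435858209114 [ 0.26002026 -0.15533701 -1.87744939] [ 0.04478338  0.01366401 -0.015755  ]
[-0.0068 -0.3647  0.0012]
```

Call:
send_rows(
  plan=[0,-0.012,0,0,-0.0005,-0.022,0,0,-0.0005,-0.028,0,0,-0.0005,-0.028,0,0,-0.0005,-0.028,0,0],
)

```text
clock: 5.62
position: [0.5027, -0.1587, 0.1597]
tool_rot: [-180.0, -0.0, 173.8]
contact_force: [0.7, 0.4, -3.3]
width: 0.105
gripper_force: 35.0
```

Call:
send_rows(
  plan=[-0.0005,-0.028,0,0,-0.0005,-0.028,0,0,-0.0005,-0.028,0,0,-0.0005,-0.028,0,0,-0.0005,-0.028,0,0],
)

```text
clock: 6.03
position: [0.4896, -0.2983, 0.1595]
tool_rot: [180.0, -0.0, 173.7]
contact_force: [0.7, -0.4, -2.4]
width: 0.103
gripper_force: 35.0
```

Call:
send_rows(
  plan=[-0.0005,-0.028,0,0,-0.0005,-0.028,0,0,-0.0005,-0.028,0,0,-0.0005,-0.023,0,0,0,0,0,0],
)

```text
clock: 6.45
position: [0.4779, -0.4096, 0.1598]
tool_rot: [-179.8, -0.1, 173.4]
contact_force: [-0.4, -0.6, -1.1]
width: 0.107
gripper_force: 35.0
```

Run:
```python
from h import *
s=manip.sense();print(s['joint_pos'],s['width']);print(go((.481,-.403,.049)))
p=shot('wrist');cv2.imwrite('pics/w4.png',p['img'][:,:,::-1])
```

```text
[ 19.17478023  30.86332171  24.5659373   96.70745097 -14.70542768
  55.57117752 132.38307733] 0.10684648136434999
[-0.0024  0.0074  0.1108]
```

View pics/w4.png

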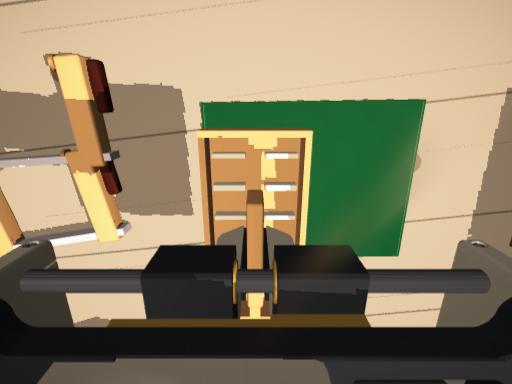

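The till hangs level over the left half of the mat (around (255,190)). Now I lower it.

Call:
send_rows(
  plan=[-0.001,0.004,0.018,0,-0.001,0.003,0.025,0,0,0,0.025,0,0,0,0.02,0,0,0,0.012,0],
)

```text
clock: 6.92
position: [0.4828, -0.3943, 0.0572]
tool_rot: [179.9, -0.2, 173.8]
contact_force: [0.2, 0.7, -2.4]
width: 0.106
gripper_force: 35.0
```

Call:
send_rows(
  plan=[0,0,0.006,0,0,0,0.003,0,0,0,0.001,0,0,0,0,0],
)

```text
clock: 7.25
position: [0.4843, -0.3968, 0.0506]
tool_rot: [-180.0, 0.1, 173.7]
contact_force: [0.2, -0.2, -2.0]
width: 0.106
gripper_force: 35.0
```

Call:
send_rows(
  plan=[0,0,0.001,0,0,0,0.001,0,0,0,0.001,0,0,0,0,0],
)

```text
clock: 7.58
position: [0.4843, -0.3968, 0.0481]
tool_rot: [-180.0, 0.1, 173.7]
contact_force: [-2.8, 1.7, 8.0]
width: 0.107
gripper_force: 35.0
```

Contact made. Releasing with a partial opening, then rising.

Call:
send_rows(
  plan=[0,0,0,0,0,0,0,0,0,0,0,0,0,0,0,0],
  hand=0.4,
)

```text
clock: 7.92
position: [0.484, -0.3965, 0.0469]
tool_rot: [-180.0, 0.0, 173.7]
contact_force: [-0.3, 0.2, -0.3]
width: 0.344
gripper_force: 0.0
```

Call:
send_rows(
  plan=[0,0,-0.01,0,0,0,-0.02,0,0,0,-0.03,0,0,0,-0.03,0,0,0,-0.03,0],
)

```text
clock: 8.33
position: [0.4835, -0.3964, 0.1686]
tool_rot: [-180.0, -0.0, 173.7]
contact_force: [0.7, 0.5, -0.2]
width: 0.399
gripper_force: 0.0
```

Run:
```python
from h import *
s=manip.sense();print(s['position'],s['width']);print(go((.5315,.117,.160)))
```

```text
[ 0.48353733 -0.39641362  0.16861638] 0.3986675493092509
[0.0085 0.5156 0.0086]
```

Call:
send_rows(
  plan=[0.0005,0.034,0,0,0.0005,0.036,0,0,0.0005,0.036,0,0,0.0005,0.036,0,0,0.0005,0.036,0,0],
)

```text
clock: 8.75
position: [0.5008, -0.2177, 0.1675]
tool_rot: [180.0, 0.0, 173.7]
contact_force: [1.3, 0.7, 0.7]
width: 0.397
gripper_force: 0.0
```

Call:
send_rows(
  plan=[0.0005,0.036,0,0,0.0005,0.036,0,0,0.0005,0.036,0,0,0.0005,0.036,0,0,0.0005,0.036,0,0],
)

```text
clock: 9.17
position: [0.518, -0.0384, 0.1676]
tool_rot: [180.0, 0.0, 173.7]
contact_force: [0.8, 0.1, 0.9]
width: 0.402
gripper_force: 0.0
```

Call:
send_rows(
  plan=[0.0005,0.036,0,0,0.0005,0.036,0,0,0.0005,0.036,0,0,0.0005,0.036,0,0,0,0.012,0,0],
)

```text
clock: 9.58
position: [0.533, 0.1218, 0.1673]
tool_rot: [179.8, 0.0, 174.1]
contact_force: [0.7, 0.8, 0.6]
width: 0.403
gripper_force: 0.0
```

Run:
```python
from h import *
s=manip.sense();print(s['position'],s['width'],s['tool_rot']);print(go((.5315,.117,.0800)))
p=shot('wrist');cv2.imwrite('pics/w5.png',p['img'][:,:,::-1])
```

```text
[0.53303589 0.12183111 0.16734048] 0.4025537035239738 [1.79837249e+02 2.36364525e-02 1.74088117e+02]
[ 0.0011 -0.0052  0.0873]
```

View pics/w5.png

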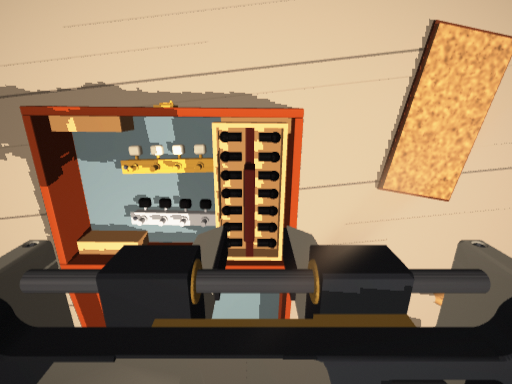

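The saddle end is empty. The peg bar (column 250) is nearly centred between the fingers (about 255), consistent with −5 mm.

Call:
send_rows(
  plan=[0.001,-0.002,0.015,0,0,-0.002,0.02,0,0,0,0.02,0,0,0,0.02,0,0,0,0.011,0],
)

```text
clock: 10.05
position: [0.5309, 0.1103, 0.0794]
tool_rot: [-179.9, -0.1, 173.7]
contact_force: [-0.7, -0.9, 0.2]
width: 0.398
gripper_force: 0.0
```

Call:
send_rows(
  plan=[0,0,0,0,0,0,0,0,0,0,0,0,0,0,0,0,0,0,0,0],
  hand=0,
  force=25,
)

```text
clock: 10.47
position: [0.5325, 0.1118, 0.0819]
tool_rot: [179.9, 0.1, 173.7]
contact_force: [0.7, 0.3, 4.2]
width: 0.108
gripper_force: 25.0
```

Call:
send_rows(
  plan=[0,0,0,0,0,0,0,0],
  force=35,
)

```text
clock: 10.63
position: [0.5324, 0.1118, 0.0818]
tool_rot: [179.9, 0.1, 173.7]
contact_force: [-0.5, 1.2, 7.0]
width: 0.105
gripper_force: 35.0
```

Call:
send_rows(
  plan=[0,0,-0.01,0,0,0,-0.016,0,0,0,-0.018,0,0,0,-0.018,0,0,0,-0.018,0],
)

```text
clock: 11.05
position: [0.5312, 0.1111, 0.1621]
tool_rot: [-180.0, -0.0, 173.7]
contact_force: [0.2, 0.5, -1.6]
width: 0.108
gripper_force: 35.0
```

Run:
```python
from h import *
s=manip.sense();print(s['position'],s['width'],s['contact_force'],s['tool_rot']);print(go((.493,-.289,.160)))
```

```text
[0.53124834 0.11106309 0.16212195] 0.10761628727762837 [ 0.22746373  0.4758019  -1.57492572] [-1.79979468e+02 -1.75097751e-02  1.73714909e+02]
[-0.0058 -0.4018  0.0023]
```

Call:
send_rows(
  plan=[0,-0.012,0,0,-0.0005,-0.022,0,0,-0.0005,-0.028,0,0,-0.0005,-0.03,0,0,-0.0005,-0.03,0,0],
)

```text
clock: 11.47
position: [0.5193, -0.0119, 0.1606]
tool_rot: [-180.0, -0.0, 173.8]
contact_force: [-0.4, -0.3, -0.8]
width: 0.104
gripper_force: 35.0
```

Call:
send_rows(
  plan=[-0.0005,-0.03,0,0,-0.0005,-0.03,0,0,-0.0005,-0.03,0,0,-0.0005,-0.03,0,0,-0.0005,-0.03,0,0],
)

```text
clock: 11.88
position: [0.5051, -0.1615, 0.1606]
tool_rot: [-180.0, -0.0, 173.7]
contact_force: [0.2, -0.0, -2.0]
width: 0.107
gripper_force: 35.0
```

Call:
send_rows(
  plan=[-0.0005,-0.03,0,0,-0.0005,-0.03,0,0,-0.0005,-0.03,0,0,0,-0.026,0,0,0,-0.014,0,0],
)

```text
clock: 12.3
position: [0.4914, -0.2933, 0.1607]
tool_rot: [-179.9, -0.0, 173.5]
contact_force: [0.2, -0.6, -0.6]
width: 0.102
gripper_force: 35.0
```

Call:
send_rows(
  plan=[0,0,0,0,0,0,0,0],
)

```text
clock: 12.47
position: [0.4924, -0.2899, 0.1604]
tool_rot: [180.0, -0.1, 173.6]
contact_force: [0.0, 1.1, -1.7]
width: 0.104
gripper_force: 35.0
```

Run:
```python
from h import *
s=manip.sense();print(s['position'],s['width'],s['tool_rot']);print(go((.493,-.288,.049)))
p=shot('wrist');cv2.imwrite('pics/w6.png',p['img'][:,:,::-1])
```

```text
[ 0.49242899 -0.28986824  0.16040727] 0.10368858778562615 [ 1.79998651e+02 -6.12825266e-02  1.73586552e+02]
[-0.0005  0.0019  0.1114]
```

View pics/w6.png

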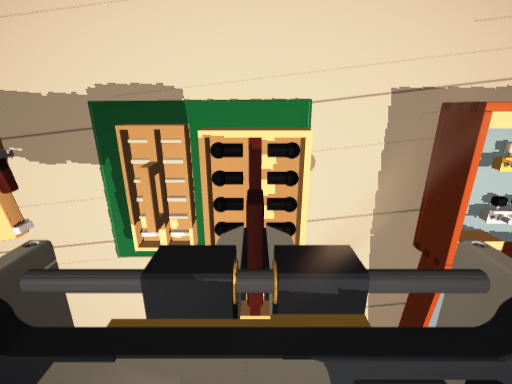

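The saddle till stands level at (155,190), and the peg till hangs clear of it over the right half. Lowering it.

Call:
send_rows(
  plan=[0,0.002,0.018,0,0,0,0.025,0,0,0,0.025,0,0,0,0.02,0,0,0,0.013,0],
)

```text
clock: 12.93
position: [0.4932, -0.2844, 0.0576]
tool_rot: [179.9, -0.1, 173.9]
contact_force: [-0.4, -0.3, -1.7]
width: 0.104
gripper_force: 35.0
```

Call:
send_rows(
  plan=[0,0,0.005,0,0,0,0.003,0,0,0,0.001,0,0,0,0.001,0,0,0,0,0],
)

```text
clock: 13.35
position: [0.4944, -0.2869, 0.0505]
tool_rot: [-180.0, 0.1, 173.7]
contact_force: [0.3, 0.0, -1.7]
width: 0.103
gripper_force: 35.0
```

Call:
send_rows(
  plan=[0,0,0.001,0,0,0,0.001,0,0,0,0,0],
)

```text
clock: 13.6
position: [0.4944, -0.287, 0.0489]
tool_rot: [180.0, 0.1, 173.7]
contact_force: [-1.7, 1.6, 9.2]
width: 0.104
gripper_force: 35.0
```

Call:
send_rows(
  plan=[0,0,0,0,0,0,0,0,0,0,0,0,0,0,0,0],
  hand=0.4,
)

```text
clock: 13.93
position: [0.494, -0.2869, 0.0478]
tool_rot: [-180.0, 0.0, 173.7]
contact_force: [0.6, -0.2, 0.5]
width: 0.352
gripper_force: 0.0
```

Call:
send_rows(
  plan=[0,0,-0.01,0,0,0,-0.02,0,0,0,-0.03,0,0,0,-0.03,0,0,0,-0.03,0],
)

```text
clock: 14.35
position: [0.4935, -0.2869, 0.1696]
tool_rot: [-180.0, -0.0, 173.7]
contact_force: [0.3, 0.3, 0.1]
width: 0.396
gripper_force: 0.0
```

Run:
```python
from h import *
s=manip.sense();print(s['position'],s['width'],s['tool_rot'],s['joint_pos'][6]);print(go((.492,.0402,.170)))
```

```text
[ 0.49346566 -0.28688451  0.16956931] 0.39575610890351437 [-1.79995435e+02 -2.36359719e-02  1.73706568e+02] 121.14779181355928
[ 0.0373  0.325  -0.0004]
```

Call:
send_rows(
  plan=[0.004,0.033,0,0,0.004,0.033,0,0,0.004,0.033,0,0,0.004,0.033,0,0,0.004,0.033,0,0],
)

```text
clock: 14.77
position: [0.4918, -0.1193, 0.1685]
tool_rot: [180.0, 0.0, 173.7]
contact_force: [0.7, 0.3, 0.6]
width: 0.397
gripper_force: 0.0
```

Call:
send_rows(
  plan=[0.004,0.033,0,0,0.004,0.033,0,0,0.004,0.033,0,0,0.004,0.033,0,0,0.002,0.028,0,0],
)

```text
clock: 15.18
position: [0.4912, 0.0427, 0.1685]
tool_rot: [180.0, 0.0, 173.8]
contact_force: [0.6, -0.9, -0.6]
width: 0.4
gripper_force: 0.0
```

Call:
send_rows(
  plan=[0,0,0,7,0,0,0,7,0,0,0,7,0,0,0,7,0,0,0,7],
  hand=0.46,
)

```text
clock: 15.6
position: [0.4916, 0.0404, 0.1684]
tool_rot: [180.0, 0.0, 138.4]
contact_force: [-0.7, -0.1, -1.3]
width: 0.459
gripper_force: 0.0
```

Call:
send_rows(
  plan=[0,0,0,7,0,0,0,7,0,0,0,7,0,0,0,7,0,0,0,7],
)

```text
clock: 16.02
position: [0.4916, 0.0403, 0.1684]
tool_rot: [180.0, -0.0, 103.4]
contact_force: [-0.8, 0.5, 1.0]
width: 0.46
gripper_force: 0.0
```

Call:
send_rows(
  plan=[0,0,0,7,0,0,0,7,0,0,0,6,0,0,0,0,0,0,0,0],
)

```text
clock: 16.43
position: [0.4916, 0.0405, 0.1681]
tool_rot: [180.0, -0.0, 83.9]
contact_force: [0.4, 0.4, 1.3]
width: 0.462
gripper_force: 0.0
```

Run:
```python
from h import *
s=manip.sense();print(s['position'],s['width'],s['tool_rot'],s['joint_pos'].round(1));print(go((.492,.0402,.170)))
p=shot('wrist');find(p,dict(brass_strip_mid=.015,nickel_strip_mid=.015))
cv2.imwrite('pics/w7.png',cv2.resize(p['img'],(800,600),interpolation=cv2.INTER_CUBIC)[:,:,::-1])
```

```text
[0.49162891 0.04046483 0.16812643] 0.4622484038597678 [ 1.79985337e+02 -9.11404077e-03  8.39284587e+01] [-44.   20.9  43.4 116.1 -18.7  49.9   3.7]
[-0.0002  0.0004 -0.0019]
brass_strip_mid [260.3 181.7] 0.94 [0.4962 0.0419 0.015 ]
brass_strip_mid [33.4 53.5] 0.77 [0.2845 0.198  0.015 ]
nickel_strip_mid [317.  179.3] 0.79 [0.5613 0.0378 0.015 ]
```

View pics/w7.png

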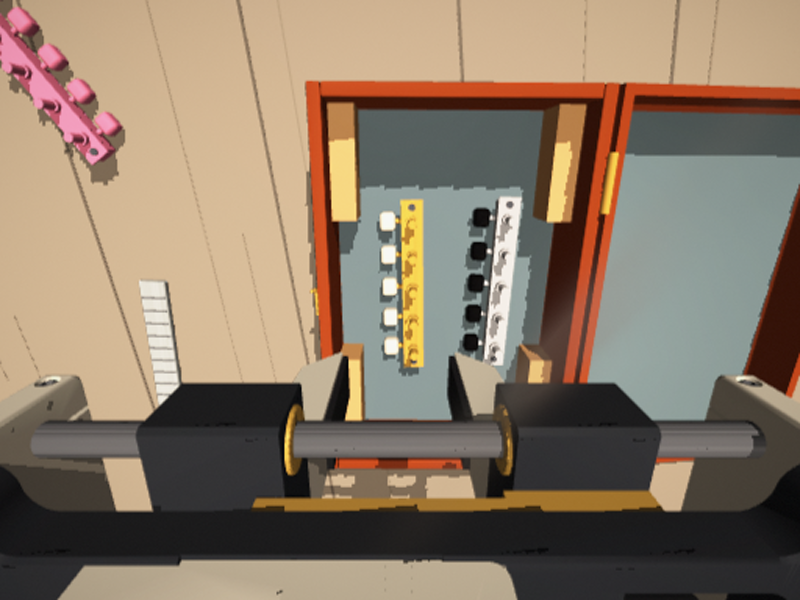

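The brass strip (white buttons) is at (403,285), parallel to the jaws' normal. The nickel strip is at (495,280). Computing the centre from the outline.

Run:
```python
from h import *
p=shot('wrist');W=lambda a,z:world(p,[a[0]*.64,a[1]*.64],z)
c=[W(a,.020) for a in [(401,200),(423,200),(424,366),(403,366)]];print(np.round(c,4),np.mean(c,0))
print(W((380,220),.017),W((384,345),.017),'midbtn',W((389,287),.014))
m=(c[0]+c[3])/2;print('tool shift to mid-length cover/button seam',go((m[0],m[1],.026)), m)
b=(W((380,220),.017)+W((384,345),.017))/2;q=(c[1]+c[2])/2;g=(b+q)/2;print('outline mid',g,'width',np.linalg.norm((q-b)[:2]),go((g[0],m[1],.026)))
```

```text
[[ 0.4983  0.1027  0.02  ]
 [ 0.5132  0.1011  0.02  ]
 [ 0.5029 -0.0238  0.02  ]
 [ 0.4867 -0.0221  0.02  ]] [0.50028083 0.03946907 0.02      ]
[0.48230224 0.09051951 0.017     ] [ 0.47391312 -0.0042164   0.017     ] midbtn [0.48285902 0.04065776 0.014     ]
tool shift to mid-length cover/button seam [0.     0.0009 0.1419] [0.49251269 0.04030542 0.02      ]
outline mid [0.49307833 0.04089214 0.0185    ] width 0.03028038152866158 [1.000e-04 1.400e-03 1.419e-01]
```

Call:
send_rows(
  plan=[0,0.001,0.02,0,0,0,0.025,0,0,0,0.025,0,0,0,0.025,0,0,0,0.02,0],
)

```text
clock: 17.05
position: [0.4922, 0.0402, 0.0512]
tool_rot: [-180.0, 0.0, 83.8]
contact_force: [0.1, 0.5, -0.6]
width: 0.457
gripper_force: 0.0
```

Call:
send_rows(
  plan=[0,0,0.015,0,0,0,0.009,0,0,0,0,0,0,0,0,0],
)

```text
clock: 17.38
position: [0.4927, 0.04, 0.0289]
tool_rot: [-180.0, 0.0, 83.7]
contact_force: [-0.5, -0.9, -0.1]
width: 0.457
gripper_force: 0.0
```

Call:
send_rows(
  plan=[0,0,0.003,0,0,0,0,0],
)

```text
clock: 17.55
position: [0.4932, 0.0404, 0.0263]
tool_rot: [179.9, -0.0, 83.8]
contact_force: [-1.0, 0.3, 0.6]
width: 0.456
gripper_force: 0.0
```

Call:
send_rows(
  plan=[0,0,0,0,0,0,0,0,0,0,0,0,0,0,0,0,0,0,0,0],
  hand=0,
  force=20,
)

```text
clock: 17.97
position: [0.4931, 0.0404, 0.0262]
tool_rot: [179.9, -0.0, 83.7]
contact_force: [0.3, 0.4, 7.7]
width: 0.314
gripper_force: 20.0
```

Call:
send_rows(
  plan=[0,0,0,0,0,0,0,0],
  force=30,
)

```text
clock: 18.13
position: [0.4931, 0.0404, 0.0262]
tool_rot: [179.9, -0.0, 83.7]
contact_force: [-0.4, 0.7, 6.6]
width: 0.319
gripper_force: 30.0
```

Call:
send_rows(
  plan=[0,0,-0.008,0,0,0,-0.015,0,0,0,-0.025,0,0,0,-0.025,0,0,0,-0.025,0],
)

```text
clock: 18.55
position: [0.4918, 0.0399, 0.1248]
tool_rot: [-179.9, 0.0, 83.7]
contact_force: [0.5, 1.2, -1.1]
width: 0.316
gripper_force: 30.0
```

Call:
send_rows(
  plan=[0,0,-0.02,0,0,0,0,0],
)

```text
clock: 18.72
position: [0.4942, 0.0401, 0.1472]
tool_rot: [179.7, -0.1, 83.7]
contact_force: [0.6, 0.5, -1.9]
width: 0.315
gripper_force: 30.0
```

Run:
```python
from h import *
s=manip.sense();print(s['position'],s['width'],s['tool_rot'],s['joint_pos'].round(1));print(go((.4827,.3376,.140)))
p=shot('wrist');cv2.imwrite('pics/w8.png',p['img'][:,:,::-1])
```

```text
[0.4942358  0.04009104 0.14723482] 0.31472167771829557 [ 1.79748769e+02 -1.09579763e-01  8.37031235e+01] [-42.9  22.9  42.6 117.3 -21.1  47.2   5.7]
[ 0.2944 -0.0441  0.0076]
```

View pics/w8.png

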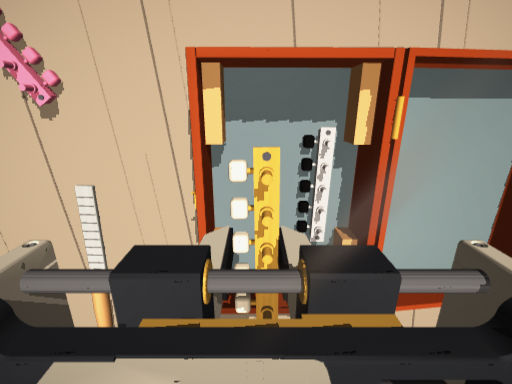

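The strip is held level at mid-length, and the nickel strip (318,185) is undisturbed. Carrying it to the cork.

Call:
send_rows(
  plan=[0.015,-0.002,0,0,0.025,-0.004,0,0,0.03,-0.0045,0,0,0.032,-0.005,0,0,0.032,-0.005,0,0],
)

```text
clock: 19.18
position: [0.4857, 0.1766, 0.1428]
tool_rot: [-179.9, 0.1, 83.7]
contact_force: [1.0, 0.8, -1.2]
width: 0.314
gripper_force: 30.0
```

Call:
send_rows(
  plan=[0.032,-0.005,0,0,0.032,-0.005,0,0,0.032,-0.005,0,0,0.032,-0.005,0,0,0.03,-0.004,0,0],
)

```text
clock: 19.6
position: [0.4788, 0.337, 0.1423]
tool_rot: [-179.9, 0.1, 83.8]
contact_force: [0.3, 0.6, -1.7]
width: 0.318
gripper_force: 30.0
```

Call:
send_rows(
  plan=[0,0,0,-6,0,0,0,-6,0,0,0,-6,0,0,0,-6,0,0,0,-6],
)

```text
clock: 20.02
position: [0.4793, 0.3349, 0.1423]
tool_rot: [-179.9, 0.0, 114.0]
contact_force: [-1.3, 0.5, -0.1]
width: 0.312
gripper_force: 30.0
```

Call:
send_rows(
  plan=[0,0,0,-6,0,0,0,-6,0,0,0,-6,0,0,0,-6,0,0,0,-6],
)

```text
clock: 20.43
position: [0.4793, 0.3347, 0.1423]
tool_rot: [-179.9, -0.0, 144.0]
contact_force: [-0.4, -0.2, -1.5]
width: 0.314
gripper_force: 30.0
```

Call:
send_rows(
  plan=[0,0,0,-6,0,0,0,-6,0,0,0,-5,0,0,0,-3,0,0,0,0],
)

```text
clock: 20.85
position: [0.4795, 0.3347, 0.1424]
tool_rot: [-179.9, -0.1, 163.9]
contact_force: [-0.7, -0.3, -1.8]
width: 0.318
gripper_force: 30.0
```

Run:
```python
from h import *
s=manip.sense();print(s['position'],s['width'],s['tool_rot'],s['joint_pos'].round(1));print(go((.4827,.3376,.028)))
p=shot('wrist');find(p,dict(cork_pad=.007));q=shot('top');find(q,dict(cork_pad=.007));
cv2.imwrite('pics/w9.png',cv2.resize(p['img'],(800,600),interpolation=cv2.INTER_CUBIC)[:,:,::-1])
```

```text
[0.47948254 0.3346526  0.14239225] 0.3183077515610916 [-1.79892544e+02 -9.78164466e-02  1.63854650e+02] [-53.   27.6  18.2 103.7 -10.8  50.5  44. ]
[-0.0025  0.0039  0.1144]
cork_pad [252.1 152.1] 0.97 [0.4383 0.3427 0.007 ]
cork_pad [162.1 189.4] 0.9 [0.4277 0.338  0.007 ]
```

View pics/w9.png

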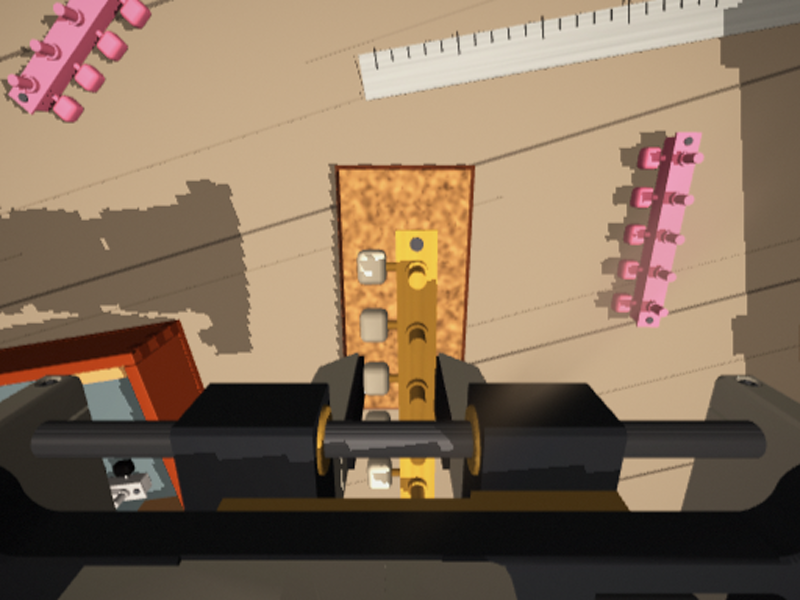

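The cork's near edge runs (337,166) to (473,167), with the held strip above it. I'll check the pad's centre from that edge.

Run:
```python
from h import *
p=shot('wrist');W=lambda a:world(p,[a[0]*.64,a[1]*.64],.007)[:2]
a,b=W((338,167)),W((472,168));d=b-a;print(a,b,np.linalg.norm(d));u=d/np.linalg.norm(d);n=np.array([u[1],-u[0]])
n=n if n[0]>0 else -n;c=(a+b)/2+.09*n;print('centre',c,np.degrees(np.arctan2(n[1],n[0])));print(go((*c,.028)))
# left/right edges further down
print(W((344,355)),W((464,355)))
```

```text
[0.38581944 0.32204473] [0.41053479 0.40383952] 0.08544727262571808
centre [0.48433003 0.33690992] -16.812862781191576
[-0.0037  0.0029  0.1153]
[0.51169309 0.2834133 ] [0.53657568 0.36819707]
```

Call:
send_rows(
  plan=[-0.0015,0.0015,0.015,0,-0.0015,0.0015,0.025,0,0,0,0.025,0,0,0,0.023,0,0,0,0.015,0],
)

```text
clock: 21.52
position: [0.483, 0.3369, 0.0385]
tool_rot: [-179.9, -0.1, 163.7]
contact_force: [-0.5, 0.2, -1.0]
width: 0.319
gripper_force: 30.0
```

Call:
send_rows(
  plan=[0,0,0.006,0,0,0,0.003,0,0,0,0.001,0,0,0,0,0],
)

```text
clock: 21.85
position: [0.4845, 0.3378, 0.0315]
tool_rot: [179.9, 0.0, 163.7]
contact_force: [-1.1, -0.3, -1.5]
width: 0.319
gripper_force: 30.0
```

Call:
send_rows(
  plan=[0,0,0.001,0,0,0,0.001,0,0,0,0.001,0,0,0,0,0],
)

```text
clock: 22.18
position: [0.4841, 0.3375, 0.028]
tool_rot: [180.0, 0.0, 163.7]
contact_force: [-0.5, 0.1, -2.6]
width: 0.316
gripper_force: 30.0
```

Call:
send_rows(
  plan=[0,0,0.001,0,0,0,0,0],
)

```text
clock: 22.35
position: [0.4841, 0.3375, 0.0273]
tool_rot: [180.0, 0.0, 163.7]
contact_force: [-0.9, -0.6, 3.3]
width: 0.315
gripper_force: 30.0
```

Call:
send_rows(
  plan=[0,0,0,0,0,0,0,0,0,0,0,0,0,0,0,0],
  hand=0.5,
)

```text
clock: 22.68
position: [0.484, 0.3374, 0.0267]
tool_rot: [180.0, 0.0, 163.7]
contact_force: [-0.9, -0.1, -0.1]
width: 0.501
gripper_force: 0.0
```

Call:
send_rows(
  plan=[0,0,-0.01,0,0,0,-0.02,0,0,0,-0.03,0,0,0,-0.04,0,0,0,-0.04,0],
)

```text
clock: 23.1
position: [0.4835, 0.3368, 0.1684]
tool_rot: [-179.9, -0.0, 163.7]
contact_force: [0.4, 0.9, 1.1]
width: 0.502
gripper_force: 0.0
```

Run:
```python
from h import *
s=manip.sense();print(s['position'],s['width'],s['tool_rot'],s['joint_pos'].round(1));print(go((.494,-.287,.170)))
q=shot('top');find(q,dict(brass_strip_mid=.015,peg_till_grip=.04,saddle_till_grip=.04))
cv2.imwrite('pics/t2.png',cv2.resize(q['img'][90:220,110:500],(780,260),interpolation=cv2.INTER_CUBIC)[:,:,::-1])
```

```text
[0.48345943 0.33676062 0.16840794] 0.5021162613141906 [-1.79920693e+02 -3.31890166e-02  1.63709855e+02] [-53.6  26.3  19.1 101.7 -10.3  53.9  43.5]
[-0.1851 -0.5958 -0.0009]
brass_strip_mid [405.9 250.5] 0.88 [ 0.2668 -0.3077  0.015 ]
brass_strip_mid [207.2 246.6] 0.84 [0.2753 0.2123 0.015 ]
brass_strip_mid [157.5 184.6] 0.51 [0.4398 0.3487 0.015 ]
peg_till_grip [393.9 163.9] 0.97 [ 0.4915 -0.2761  0.04  ]
saddle_till_grip [437.3 167.1] 0.91 [ 0.483  -0.3882  0.04  ]
```

View pics/t2.png

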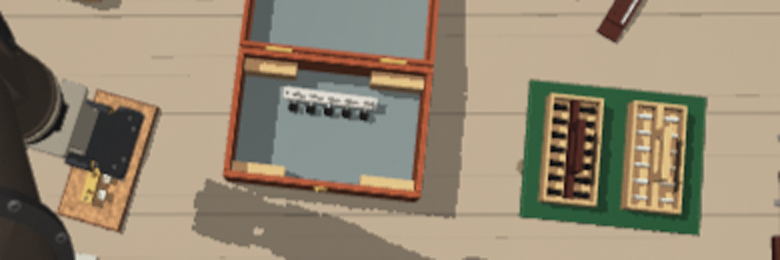

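Brass strip lies on the cork at crop (90,185), both tills are on the mat, and the nickel strip is in place. Going back for the peg till.

Call:
send_rows(
  plan=[0,0,0,-5,0,0,0,-5,-0.0044,-0.02,0,0,-0.0044,-0.034,0,0,-0.0044,-0.034,0,0],
  hand=0.4,
)

```text
clock: 23.72
position: [0.4863, 0.2479, 0.1653]
tool_rot: [-179.9, -0.1, 173.9]
contact_force: [1.6, -1.9, 0.2]
width: 0.401
gripper_force: 0.0
```

Call:
send_rows(
  plan=[-0.0044,-0.036,0,0,-0.0044,-0.036,0,0,-0.0044,-0.036,0,0,-0.0044,-0.036,0,0,-0.0044,-0.036,0,0],
)

```text
clock: 24.13
position: [0.4884, 0.0653, 0.1657]
tool_rot: [-179.9, -0.1, 173.7]
contact_force: [0.0, -1.0, 0.3]
width: 0.401
gripper_force: 0.0
```

Call:
send_rows(
  plan=[-0.0044,-0.036,0,0,-0.0044,-0.036,0,0,-0.0044,-0.036,0,0,-0.0044,-0.036,0,0,-0.0044,-0.036,0,0],
)

```text
clock: 24.55
position: [0.4906, -0.1157, 0.1657]
tool_rot: [180.0, -0.1, 173.7]
contact_force: [0.5, 0.3, -0.6]
width: 0.4
gripper_force: 0.0
```

Call:
send_rows(
  plan=[-0.0044,-0.036,0,0,-0.0044,-0.036,0,0,-0.0044,-0.036,0,0,-0.0044,-0.036,0,0,0,0,0,0],
)

```text
clock: 24.97
position: [0.4913, -0.2674, 0.1661]
tool_rot: [-179.7, -0.1, 173.2]
contact_force: [0.4, -0.6, -0.4]
width: 0.4
gripper_force: 0.0
```

Run:
```python
from h import *
s=manip.sense();print(s['position'],s['width'],s['tool_rot'],s['joint_pos'].round(1));print(go((.494,-.2869,.048)))
```

```text
[ 0.4912607  -0.26740039  0.1661455 ] 0.39986053676826794 [-1.79742531e+02 -6.42541327e-02  1.73223580e+02] [  4.7  24.3  24.9 106.5 -12.4  51.9 118.6]
[-0.0052 -0.0185  0.1182]
```

Call:
send_rows(
  plan=[-0.002,-0.0125,0,0,-0.002,-0.01,0,0,0,0,0,0,0,0,0,0],
)

```text
clock: 25.3
position: [0.4951, -0.2817, 0.1663]
tool_rot: [180.0, -0.0, 173.7]
contact_force: [0.8, 0.6, 0.0]
width: 0.398
gripper_force: 0.0
```

Run:
```python
from h import *
s=manip.sense();print(s['tool_rot']);print(go((.494,-.2869,.048)))
```

```text
[ 1.79977682e+02 -4.76410412e-02  1.73736076e+02]
[ 0.0004 -0.0054  0.1183]
```

Call:
send_rows(
  plan=[0,-0.0054,0.02,0,0,0,0.028,0,0,0,0.03,0,0,0,0.025,0,0,0,0.014,0],
)

```text
clock: 25.72
position: [0.4937, -0.2849, 0.047]
tool_rot: [179.9, -0.2, 173.9]
contact_force: [0.5, 1.0, -0.3]
width: 0.4
gripper_force: 0.0
```

Call:
send_rows(
  plan=[0,0,0,0,0,0,0,0,0,0,0,0,0,0,0,0,0,0,0,0],
  hand=0,
  force=25,
)

```text
clock: 26.13
position: [0.4955, -0.2875, 0.051]
tool_rot: [-180.0, 0.1, 173.8]
contact_force: [1.4, -0.6, 4.5]
width: 0.106
gripper_force: 25.0
```

Call:
send_rows(
  plan=[0,0,0,0,0,0,0,0],
  force=35,
)

```text
clock: 26.3
position: [0.4955, -0.2875, 0.051]
tool_rot: [-180.0, 0.1, 173.7]
contact_force: [-1.7, 1.4, 6.9]
width: 0.103
gripper_force: 35.0
```

Call:
send_rows(
  plan=[0,0,-0.01,0,0,0,-0.02,0,0,0,-0.028,0,0,0,-0.03,0,0,0,-0.025,0],
)

```text
clock: 26.72
position: [0.4944, -0.2877, 0.1652]
tool_rot: [-180.0, 0.0, 173.7]
contact_force: [0.4, 0.7, -0.6]
width: 0.104
gripper_force: 35.0
```

Run:
```python
from h import *
s=manip.sense();print(s['tool_rot'],s['width'],s['contact_force']);print(go((.5317,.1150,.165)))
```

```text
[-1.79977709e+02  3.75261570e-02  1.73695136e+02] 0.10352667611906437 [ 0.36932255  0.74099646 -0.62273911]
[7.100e-03 4.043e-01 1.000e-04]
```

Call:
send_rows(
  plan=[0.0005,0.012,0,0,0.0005,0.022,0,0,0.0005,0.028,0,0,0.0005,0.03,0,0,0.0005,0.03,0,0],
)

```text
clock: 27.13
position: [0.505, -0.1645, 0.163]
tool_rot: [180.0, 0.0, 173.7]
contact_force: [0.5, 0.2, -1.1]
width: 0.106
gripper_force: 35.0
```

Call:
send_rows(
  plan=[0.0005,0.03,0,0,0.0005,0.03,0,0,0.0005,0.03,0,0,0.0005,0.03,0,0,0.0005,0.03,0,0],
)

```text
clock: 27.55
position: [0.5188, -0.0148, 0.1629]
tool_rot: [180.0, -0.0, 173.7]
contact_force: [0.2, 0.4, -1.5]
width: 0.109
gripper_force: 35.0
```

Call:
send_rows(
  plan=[0.0005,0.03,0,0,0.0005,0.03,0,0,0.0005,0.03,0,0,0.0005,0.028,0,0,0,0.016,0,0],
)

```text
clock: 27.97
position: [0.5313, 0.1211, 0.1628]
tool_rot: [179.9, -0.0, 173.9]
contact_force: [0.6, 0.4, -1.6]
width: 0.104
gripper_force: 35.0
```

Call:
send_rows(
  plan=[0,0,0,0,0,0,0,0,0,0,0,0],
)

```text
clock: 28.22
position: [0.5316, 0.116, 0.1627]
tool_rot: [-180.0, -0.0, 173.7]
contact_force: [-0.1, 0.0, -1.4]
width: 0.108
gripper_force: 35.0
```

Run:
```python
from h import *
s=manip.sense();print(s['tool_rot'],s['width']);print(go((.532,.1170,.084)))
p=shot('wrist');cv2.imwrite('pics/w10.png',cv2.resize(p['img'],(800,600),interpolation=cv2.INTER_CUBIC)[:,:,::-1])
```

```text
[-1.79959015e+02 -1.76278266e-02  1.73693115e+02] 0.10755514896897483
[-0.0003  0.0011  0.0787]
```

View pics/w10.png

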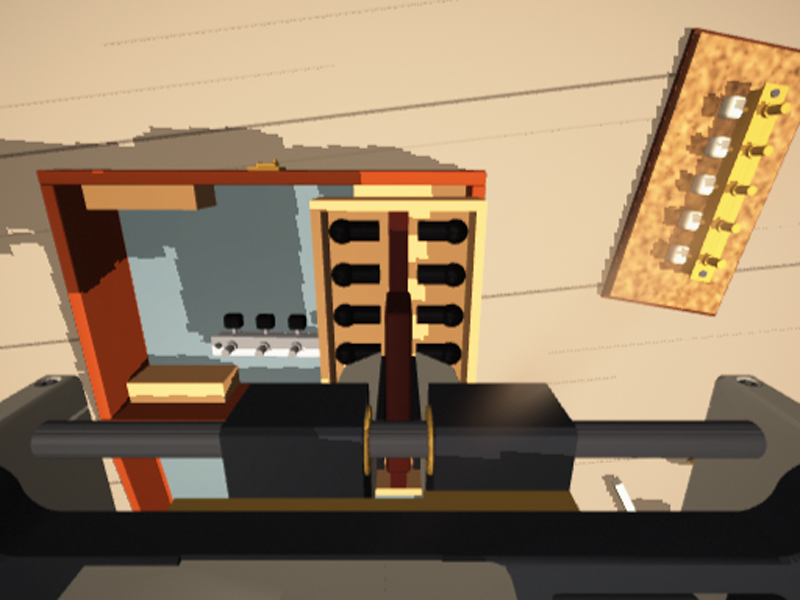

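The peg till hangs over its end: its front rim runs (310,200) to (486,200) and the box front wall runs (38,172) to (485,172). Brass is centred on the cork. Checking the fit numerically.

Run:
```python
from h import *
p=shot('wrist');W=lambda a,z:world(p,[a[0]*.64,a[1]*.64],z)[:2]
a,b=W((310,200),.137),W((486,200),.137);th=np.radians(-6.2);ex=np.array([np.cos(th),np.sin(th)]);ey=np.array([-ex[1],ex[0]])
print(a,b,np.linalg.norm(a-b),'till centre',(a+b)/2+.072*ex)
l,r=W((38,172),.058),W((485,172),.058);print(np.linalg.norm(l-r),'box',(l+r)/2+.086*ex,np.degrees(np.arctan2(*(r-l)[::-1]))-90)
print('target',(l+r)/2+.086*ex+.08*ey)
c=[W(q,.021) for q in [(767,83),(790,88),(712,283),(691,276)]];print('brass cover mid',np.mean(c,0))
```

```text
[0.45384638 0.08911346] [0.46153499 0.15782808] 0.06914342657297483 till centre [0.52926955 0.11569481]
0.25384489435771596 box [0.52507431 0.03803523] -6.390696595295935
target [0.53371426 0.11756731]
brass cover mid [0.48442296 0.34565127]
```

Call:
send_rows(
  plan=[-0.002,0.001,0.01,0,0,0,0.018,0,0,0,0.016,0,0,0,0.008,0,0,0,0,0],
)

```text
clock: 28.73
position: [0.5328, 0.1168, 0.1087]
tool_rot: [-179.9, -0.2, 173.7]
contact_force: [0.0, 0.4, -2.0]
width: 0.107
gripper_force: 35.0
```

Call:
send_rows(
  plan=[0,0,0.006,0,0,0,0.006,0,0,0,0.006,0,0,0,0.004,0,0,0,0,0],
)

```text
clock: 29.15
position: [0.5337, 0.1177, 0.088]
tool_rot: [-180.0, -0.1, 173.7]
contact_force: [0.4, -0.2, -1.2]
width: 0.107
gripper_force: 35.0
```

Call:
send_rows(
  plan=[0,0,0.001,0,0,0,0.001,0,0,0,0.0005,0,0,0,0,0],
)

```text
clock: 29.48
position: [0.5342, 0.1178, 0.0863]
tool_rot: [180.0, 0.0, 173.7]
contact_force: [0.0, -0.1, -0.8]
width: 0.107
gripper_force: 35.0
```

Call:
send_rows(
  plan=[0,0,0.001,0,0,0,0,0],
)

```text
clock: 29.65
position: [0.5341, 0.1177, 0.0852]
tool_rot: [180.0, 0.0, 173.7]
contact_force: [-0.6, 0.0, -1.5]
width: 0.106
gripper_force: 35.0
```

Call:
send_rows(
  plan=[0,0,0.001,0,0,0,0.0005,0,0,0,0,0],
)

```text
clock: 29.9
position: [0.5342, 0.1178, 0.084]
tool_rot: [180.0, 0.0, 173.7]
contact_force: [-0.0, 0.7, 2.3]
width: 0.104
gripper_force: 35.0
```

Call:
send_rows(
  plan=[0,0,0,0,0,0,0,0,0,0,0,0,0,0,0,0],
  hand=0.4,
)

```text
clock: 30.23
position: [0.5341, 0.1177, 0.0837]
tool_rot: [-180.0, 0.0, 173.7]
contact_force: [0.5, -0.1, 0.5]
width: 0.344
gripper_force: 0.0
```

Call:
send_rows(
  plan=[0,0,-0.01,0,0,0,-0.02,0,0,0,-0.025,0,0,0,-0.025,0,0,0,0,0],
)

```text
clock: 30.65
position: [0.5367, 0.118, 0.1688]
tool_rot: [179.8, 0.4, 173.7]
contact_force: [0.5, 0.6, -0.1]
width: 0.394
gripper_force: 0.0
```

Run:
```python
from h import *
s=manip.sense();print(s['tool_rot'],s['width']);print(go((.484,-.3965,.165)))
```

```text
[179.82609151   0.36945058 173.69766496] 0.394129539827434
[-0.0041 -0.5172  0.0022]
```

Call:
send_rows(
  plan=[-0.0003,-0.02,0,0,-0.0003,-0.03,0,0,-0.0003,-0.036,0,0,-0.0003,-0.036,0,0,-0.0003,-0.036,0,0],
)

```text
clock: 31.07
position: [0.518, -0.0408, 0.1642]
tool_rot: [180.0, 0.0, 173.8]
contact_force: [0.6, -0.1, 0.4]
width: 0.404
gripper_force: 0.0
```

Call:
send_rows(
  plan=[-0.0003,-0.036,0,0,-0.0003,-0.036,0,0,-0.0003,-0.036,0,0,-0.0003,-0.036,0,0,-0.0003,-0.036,0,0],
)

```text
clock: 31.48
position: [0.4998, -0.2203, 0.1643]
tool_rot: [180.0, 0.0, 173.7]
contact_force: [0.2, 0.2, 0.0]
width: 0.4
gripper_force: 0.0
```

Call:
send_rows(
  plan=[-0.0003,-0.036,0,0,-0.0003,-0.036,0,0,-0.0003,-0.036,0,0,-0.0003,-0.036,0,0,0,-0.035,0,0],
)

```text
clock: 31.9
position: [0.4813, -0.3985, 0.1642]
tool_rot: [-180.0, 0.0, 173.7]
contact_force: [1.1, 0.7, 0.7]
width: 0.401
gripper_force: 0.0
```

Call:
send_rows(
  plan=[0,0,0,0,0,0,0,0,0,0,0,0],
)

```text
clock: 32.15
position: [0.4818, -0.3962, 0.1637]
tool_rot: [180.0, -0.0, 173.7]
contact_force: [-0.4, 0.3, 0.2]
width: 0.398
gripper_force: 0.0
```

Run:
```python
from h import *
s=manip.sense();print(s['tool_rot'],s['width']);print(go((.484,-.3965,.048)))
```

```text
[ 1.79956635e+02 -8.92847668e-03  1.73711534e+02] 0.3977491577516207
[-0.0023 -0.0002  0.1157]
```

Call:
send_rows(
  plan=[-0.0023,0,0.02,0,0,0,0.028,0,0,0,0.03,0,0,0,0.024,0,0,0,0.012,0],
)

```text
clock: 32.57
position: [0.4838, -0.3936, 0.0469]
tool_rot: [179.8, -0.2, 173.9]
contact_force: [-0.5, 0.7, -0.4]
width: 0.4
gripper_force: 0.0
```

Call:
send_rows(
  plan=[0,0,0,0,0,0,0,0,0,0,0,0,0,0,0,0,0,0,0,0],
  hand=0,
  force=25,
)

```text
clock: 32.98
position: [0.485, -0.3974, 0.0513]
tool_rot: [-179.9, 0.1, 173.7]
contact_force: [0.4, 0.1, 4.7]
width: 0.107
gripper_force: 25.0
```

Call:
send_rows(
  plan=[0,0,0,0,0,0,0,0],
  force=35,
)

```text
clock: 33.15
position: [0.485, -0.3974, 0.0513]
tool_rot: [-180.0, 0.1, 173.7]
contact_force: [0.2, 1.7, 7.9]
width: 0.108
gripper_force: 35.0
```

Call:
send_rows(
  plan=[0,0,-0.01,0,0,0,-0.02,0,0,0,-0.028,0,0,0,-0.03,0,0,0,-0.025,0],
)

```text
clock: 33.57
position: [0.4839, -0.3971, 0.1652]
tool_rot: [-180.0, 0.0, 173.7]
contact_force: [1.3, -0.2, -2.5]
width: 0.103
gripper_force: 35.0
```

Run:
```python
from h import *
s=manip.sense();print(s['tool_rot'],s['width'],s['contact_force']);print(go((.516,-.0395,.165)))
```

```text
[-1.79970926e+02  3.33153450e-02  1.73698662e+02] 0.10327335398770444 [ 1.34489222 -0.1737332  -2.45558951]
[7.30e-03 3.59e-01 1.00e-04]
```

Call:
send_rows(
  plan=[0.0005,0.012,0,0,0.0005,0.022,0,0,0.0005,0.028,0,0,0.0005,0.03,0,0,0.0005,0.03,0,0],
)

```text
clock: 33.98
position: [0.4943, -0.2739, 0.1628]
tool_rot: [180.0, -0.0, 173.7]
contact_force: [0.8, 1.0, -3.1]
width: 0.109
gripper_force: 35.0
```

Call:
send_rows(
  plan=[0.0005,0.03,0,0,0.0005,0.03,0,0,0.0005,0.03,0,0,0.0005,0.03,0,0,0.0005,0.03,0,0],
)

```text
clock: 34.4
position: [0.5082, -0.1243, 0.1629]
tool_rot: [180.0, -0.0, 173.7]
contact_force: [0.0, 0.8, -2.1]
width: 0.105
gripper_force: 35.0
```

Call:
send_rows(
  plan=[0.001,0.03,0,0,0.001,0.028,0,0,0,0.019,0,0,0,0.01,0,0,0,0,0,0],
)

```text
clock: 34.82
position: [0.5163, -0.0366, 0.1627]
tool_rot: [179.9, -0.0, 174.0]
contact_force: [-0.3, -0.2, -2.5]
width: 0.104
gripper_force: 35.0
```

Call:
send_rows(
  plan=[0,0,0,0,0,0,0,0,0,0,0,0],
)

```text
clock: 35.07
position: [0.5161, -0.0411, 0.1628]
tool_rot: [-180.0, 0.0, 173.6]
contact_force: [0.4, -0.2, -2.6]
width: 0.109
gripper_force: 35.0
```

Run:
```python
from h import *
s=manip.sense();print(s['tool_rot'],s['width']);print(go((.516,-.0395,.0845)))
p=shot('wrist');cv2.imwrite('pics/w11.png',cv2.resize(p['img'],(800,600),interpolation=cv2.INTER_CUBIC)[:,:,::-1])
```

```text
[-1.79964152e+02  1.54374406e-03  1.73584722e+02] 0.10896413180897549
[0.0003 0.0016 0.0783]
```

View pics/w11.png

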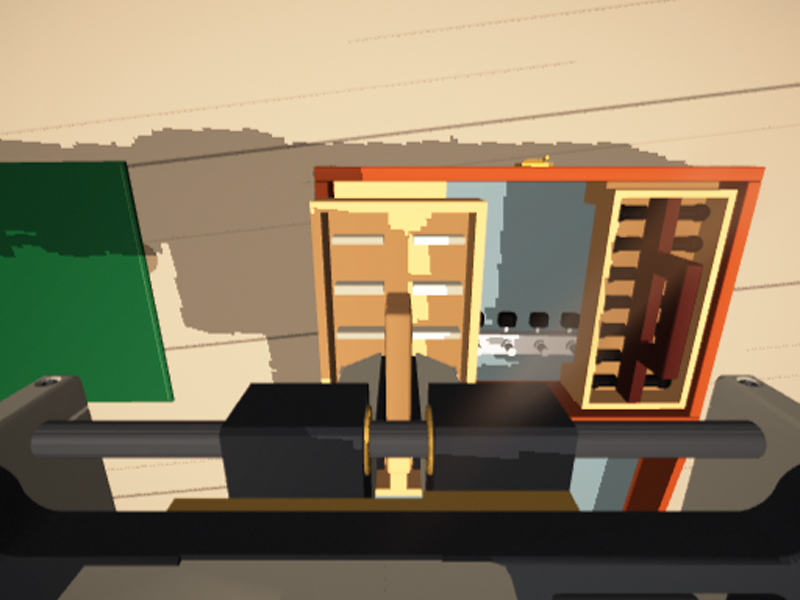

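The peg till sits level in its end (660,300), and the saddle till is lined up over the other end with its rim at (310–487,202). Lowering it.

Call:
send_rows(
  plan=[-0.001,0.001,0.01,0,0,0,0.018,0,0,0,0.016,0,0,0,0.008,0,0,0,0,0],
)

```text
clock: 35.53
position: [0.5161, -0.0388, 0.1087]
tool_rot: [-180.0, -0.2, 173.7]
contact_force: [-0.5, 0.1, -2.0]
width: 0.104
gripper_force: 35.0
```

Call:
send_rows(
  plan=[0,0,0.006,0,0,0,0.006,0,0,0,0.006,0,0,0,0.004,0,0,0,0,0],
)

```text
clock: 35.95
position: [0.5171, -0.0384, 0.088]
tool_rot: [-180.0, -0.1, 173.7]
contact_force: [-0.5, 0.1, -2.1]
width: 0.104
gripper_force: 35.0
```

Call:
send_rows(
  plan=[0,0,0.001,0,0,0,0.001,0,0,0,0.001,0,0,0,0,0],
)

```text
clock: 36.28
position: [0.5175, -0.0384, 0.0858]
tool_rot: [180.0, 0.0, 173.7]
contact_force: [-0.2, -0.4, -2.6]
width: 0.104
gripper_force: 35.0
```

Call:
send_rows(
  plan=[0,0,0.001,0,0,0,0.001,0,0,0,0,0],
)

```text
clock: 36.53
position: [0.5176, -0.0384, 0.0842]
tool_rot: [180.0, 0.0, 173.7]
contact_force: [-2.4, 0.9, 6.1]
width: 0.107
gripper_force: 35.0
```

Call:
send_rows(
  plan=[0,0,0,0,0,0,0,0,0,0,0,0,0,0,0,0],
  hand=0.4,
)

```text
clock: 36.87
position: [0.5175, -0.0384, 0.0837]
tool_rot: [180.0, 0.0, 173.7]
contact_force: [-0.1, -0.6, 0.3]
width: 0.349
gripper_force: 0.0
```

Call:
send_rows(
  plan=[0,0,-0.01,0,0,0,-0.02,0,0,0,-0.03,0,0,0,-0.04,0,0,0,-0.04,0],
)

```text
clock: 37.28
position: [0.5166, -0.0387, 0.2255]
tool_rot: [-180.0, -0.1, 173.7]
contact_force: [0.9, 0.6, -0.7]
width: 0.4
gripper_force: 0.0
```

Call:
send_rows(
  plan=[0,0,-0.03,0,0,0.025,-0.03,0,0,0.03,0,0,0,0.03,0,0,0,0,0,0],
)

```text
clock: 37.7
position: [0.5271, 0.0529, 0.2848]
tool_rot: [179.8, 0.1, 174.2]
contact_force: [0.1, 1.0, -0.2]
width: 0.398
gripper_force: 0.0
```

Call:
send_rows(
  plan=[0,0,0,0,0,0,0,0,0,0,0,0],
)

```text
clock: 37.95
position: [0.5265, 0.0448, 0.2839]
tool_rot: [-180.0, -0.0, 173.6]
contact_force: [0.7, 0.1, -0.6]
width: 0.399
gripper_force: 0.0
```

Run:
```python
from h import *
p=shot('wrist');find(p,{k:ZS[k] for k in ('saddle_till_grip','peg_till_grip','brass_strip_mid','nickel_strip_mid')})
cv2.imwrite('pics/w12.png',cv2.resize(p['img'],(800,600),interpolation=cv2.INTER_CUBIC)[:,:,::-1])
```

```text
saddle_till_grip [195.2 163.2] 0.96 [ 0.5039 -0.0348  0.07  ]
saddle_till_grip [304.6 162.5] 0.48 [0.5195 0.1132 0.07  ]
peg_till_grip [305.7 164.5] 0.89 [0.5224 0.1146 0.07  ]
peg_till_grip [438.1 108.9] 0.5 [0.469  0.2862 0.07  ]
brass_strip_mid [449.7 108.8] 0.84 [0.4754 0.3405 0.013 ]
brass_strip_mid [5.8 6.4] 0.62 [ 0.2771 -0.2616  0.013 ]
nickel_strip_mid [249.4 187.9] 0.93 [0.5642 0.0312 0.013 ]
```

View pics/w12.png

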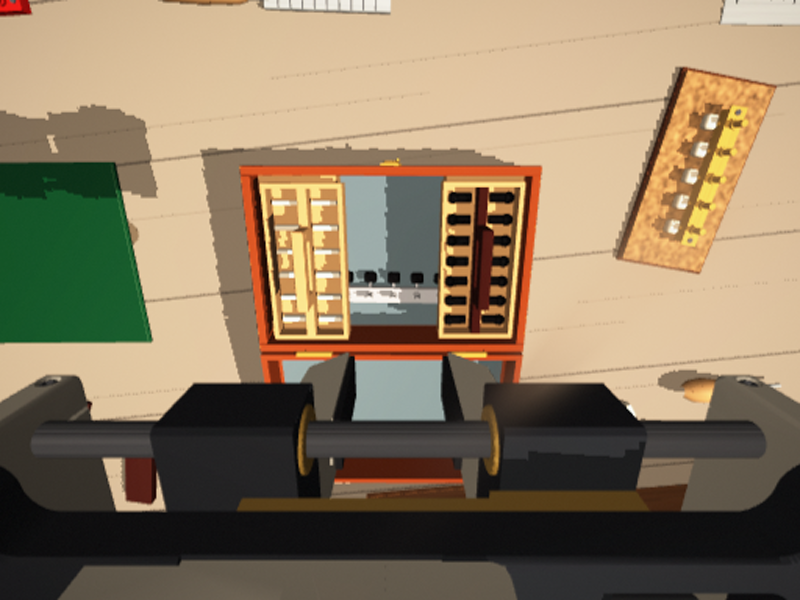

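Saddle till (303,262) and peg till (482,262) both sit level in their own ends. The brass strip is along the middle of the cork (705,178), the nickel strip is in place, and the robot is clear. Handing in.

```bash
python3 -c "
from bench import order
print(order.job_done())"
```

```text
the job is handed in; nothing more can be done
None
```

The job is handed in (no verdict was returned): by the last camera view, both tills are back level in their own ends of the box, the brass strip lies along the middle of the cork pad, and the nickel strip shows no sign of having moved.

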